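Scoop the ring cores out of the lower bin

TASK

Clear the lower picking bin for a kit: take the scoop by its handle, reach in with it under the upper bin, scoop out all six ferrite ring cores and tip them low into the metal tray. The cores are brittle, so do not handle them with the fingers and do not throw them or let them drop from a height. Then lay the scoop down flat on the desk, right way up and clear of the tray, and leave the other things on the desk where they are.

Things in the scene. Friction and masses are not known exactly. Their poses are not given: they have to be found in the camera images.
- scoop: sheet-metal bench scoop, black moulded handle, about 150 g, lying right way up. Origin: underside of the bowl, mid-length; x points out of the mouth, y across, z up. Bowl 96 mm wide (92 inside), floor flat from x = -45 mm to the lip at +50 mm; back wall 32 mm high; side walls 32 mm high at the back, 26 at x = +12 mm, falling to nothing at +44 mm
- scoop_grip (a point): middle of the scoop's handle, on its centre line: 105 mm behind and 38 mm above the scoop's origin. The handle is a straight bar 18 mm wide (along the scoop's y), 22 mm deep, 86 mm long; it rises away from the bowl's back wall at 15 degrees, from x = -64 mm to -147 mm of the scoop's frame
- scoop_lip (a point): middle of the scoop's front edge, on the underside, 50 mm ahead of the scoop's origin; the floor is 2.5 mm thick and its last 20 mm taper to a thin edge
- bins: two equal grey open-front picking bins, one standing on the other, fixed to an 8 mm base board; 122 mm deep, 112 mm wide, each 80 mm high. Origin: centre of the lower bin's underside, 8 mm above the desk; x points from the open front straight back, y across, z up. The upper bin (90 to 170 mm above the desk) covers the whole lower one, which holds the cores and is 106 mm wide inside
- bin_floor (a point): centre of the lower bin's inner floor, 11 mm above the desk; the inner face of the back wall stands 58 mm behind this point. Cores pushed against it ride up on to the scoop's floor when the lip is driven under them, but may wedge at 10 to 20 N until the scoop is rocked a little
- bin_lip (a point): middle of the lower bin's front lip, top edge of its front face: 61 mm before the bins' origin, 22 mm above the desk (11 mm above the inner floor), 3 mm thick. Only this lip closes the front; the side walls rise from it to their full height over the first 34 mm
- tray: folded sheet-metal tray, loose, 800 g, open on top: 124 mm along its x, 150 mm along its y, on four 8 mm rubber feet, so that its rim stands 42 mm and its inner floor 11 mm above the desk; walls and floor 3 mm. Origin: centre of the underside, at desk height
- core0: loose dark ferrite ring core, 28 mm across, 14 mm thick, 25 g, edges rounded; at the start it lies flat in the lower bin (origin 18 mm above the desk). Origin: its centre; z along its bore
- core1: loose dark ferrite ring core, 28 mm across, 14 mm thick, 25 g, edges rounded; at the start it lies flat in the lower bin (origin 18 mm above the desk). Origin: its centre; z along its bore
- core2: loose dark ferrite ring core, 28 mm across, 14 mm thick, 25 g, edges rounded; at the start it lies flat in the lower bin (origin 18 mm above the desk). Origin: its centre; z along its bore
- core3: loose dark ferrite ring core, 28 mm across, 14 mm thick, 25 g, edges rounded; at the start it lies flat in the lower bin (origin 18 mm above the desk). Origin: its centre; z along its bore
- core4: loose dark ferrite ring core, 28 mm across, 14 mm thick, 25 g, edges rounded; at the start it lies flat in the lower bin (origin 18 mm above the desk). Origin: its centre; z along its bore
- core5: loose dark ferrite ring core, 28 mm across, 14 mm thick, 25 g, edges rounded; at the start it lies flat in the lower bin (origin 18 mm above the desk). Origin: its centre; z along its bore
- spool: bystander: reel of solder wire, 56 mm across, 38 mm high, standing. Origin: centre of the underside
- flux: bystander: dropper bottle with a pointed cap, 33 mm across, 99 mm high. Origin: centre of the underside
- tape: bystander: roll of black insulating tape, 62 mm across, 19 mm high. Origin: centre of the underside
- cutters: bystander: small side cutters lying flat, 126 mm long. Origin: centre of the underside
- pcb: bystander: green circuit board with a white relay, 60 x 100 mm, 38 mm high. Origin: centre of the underside
- battery: bystander: 9 V block battery lying flat, 26 x 49 mm. Origin: centre of the underside

How it is judged:
On the way:
1. at least one core lies in the scoop, clear of the bins and lifted off the desk ((((x of core0 in the frame of scoop between -0.047 and 0.052 m and y of core0 in the frame of scoop between -0.048 and 0.048 m and z of core0 in the frame of scoop between 0 and 0.045 m) and horizontal distance between core0 and bins above 0.13 m and height (world z) of core0 above 0.04 m) or ((x of core1 in the frame of scoop between -0.047 and 0.052 m and y of core1 in the frame of scoop between -0.048 and 0.048 m and z of core1 in the frame of scoop between 0 and 0.045 m) and horizontal distance between core1 and bins above 0.13 m and height (world z) of core1 above 0.04 m) or ((x of core2 in the frame of scoop between -0.047 and 0.052 m and y of core2 in the frame of scoop between -0.048 and 0.048 m and z of core2 in the frame of scoop between 0 and 0.045 m) and horizontal distance between core2 and bins above 0.13 m and height (world z) of core2 above 0.04 m) or ((x of core3 in the frame of scoop between -0.047 and 0.052 m and y of core3 in the frame of scoop between -0.048 and 0.048 m and z of core3 in the frame of scoop between 0 and 0.045 m) and horizontal distance between core3 and bins above 0.13 m and height (world z) of core3 above 0.04 m) or ((x of core4 in the frame of scoop between -0.047 and 0.052 m and y of core4 in the frame of scoop between -0.048 and 0.048 m and z of core4 in the frame of scoop between 0 and 0.045 m) and horizontal distance between core4 and bins above 0.13 m and height (world z) of core4 above 0.04 m) or ((x of core5 in the frame of scoop between -0.047 and 0.052 m and y of core5 in the frame of scoop between -0.048 and 0.048 m and z of core5 in the frame of scoop between 0 and 0.045 m) and horizontal distance between core5 and bins above 0.13 m and height (world z) of core5 above 0.04 m))), for 0.1 s.
At the end, for the whole second after the job is handed in: All six cores lie in the tray (centres inside its walls and no more than 58 mm above the desk), at rest; the scoop lies flat on the desk, right way up (origin within 8 mm of the desk's height, tilt under 7 degrees), its origin more than 100 mm from the tray's origin, at rest and released (x of core0 in the frame of tray between -0.058 and 0.058 m and y of core0 in the frame of tray between -0.071 and 0.071 m and z of core0 in the frame of tray between 0.01 and 0.058 m and x of core1 in the frame of tray between -0.058 and 0.058 m and y of core1 in the frame of tray between -0.071 and 0.071 m and z of core1 in the frame of tray between 0.01 and 0.058 m and x of core2 in the frame of tray between -0.058 and 0.058 m and y of core2 in the frame of tray between -0.071 and 0.071 m and z of core2 in the frame of tray between 0.01 and 0.058 m and x of core3 in the frame of tray between -0.058 and 0.058 m and y of core3 in the frame of tray between -0.071 and 0.071 m and z of core3 in the frame of tray between 0.01 and 0.058 m and x of core4 in the frame of tray between -0.058 and 0.058 m and y of core4 in the frame of tray between -0.071 and 0.071 m and z of core4 in the frame of tray between 0.01 and 0.058 m and x of core5 in the frame of tray between -0.058 and 0.058 m and y of core5 in the frame of tray between -0.071 and 0.071 m and z of core5 in the frame of tray between 0.01 and 0.058 m and linear speed of each of core0, core1, core2, core3, core4, core5, scoop below 0.03 m/s and height (world z) of scoop between -0.006 and 0.008 m and angle between scoop's own z axis and vertical below 0.12 rad and horizontal distance between scoop and tray above 0.1 m); the robot touches nothing.
It fails at once if the fingers touch a core (contact force between the fingers and core0 above 0.5 N or contact force between the fingers and core1 above 0.5 N or contact force between the fingers and core2 above 0.5 N or contact force between the fingers and core3 above 0.5 N or contact force between the fingers and core4 above 0.5 N or contact force between the fingers and core5 above 0.5 N).
It fails at once if a core is thrown or dropped from a height (it moves faster than 1.8 m/s; a free fall of 16 cm) (linear speed of any of core0, core1, core2, core3, core4, core5 above 1.8 m/s).
It fails at once if a bystander (solder reel, dropper bottle, tape, side cutters, circuit board, battery) is moved by more than 30 mm (distance of any of spool, flux, tape, cutters, pcb, battery from where it was at the start of the episode above 0.03 m).
It also fails if it takes over 64 s, if anything falls off the work surface, if the arm or the gripper's body presses on something with over 40 N, if the wrist force passes 120 N, or if a joint passes its speed limit or range.

ROBOT

A 6-joint arm with a two-finger parallel gripper is mounted at the origin on a cart in front of the work surface, level with it; the furniture and walls round the work are solid. World frame = base frame: x ahead of the robot, y to its left, z up, the work surface at z = 0. Lengths are in m, angles in rad, forces in N, time in s.
With the tool pointing down it reaches from about 0.35 to 0.875 m from the base axis. Payload 4.2 kg.
Tool frame: the origin (TCP) lies between the finger pads; the fingertips stand 17 mm ahead of it and the grasp point (between the pads) lies 2 mm behind it; z points along the fingers, y is the line along which they close (so a half turn about z gives the same grasp; the last joint's range is limited). The gripper opens to 85 mm and grips with 20 to 120 N. Pads are 22 mm wide; open, the fingers measure 114 mm over their backs; the gripper's body (76 mm by 85 mm) begins 54 mm behind the grasp point. The pads swing forward as they close: fully open they stand 13 mm farther back than shut.
Start: joints at [1.467, 0.385, 0.008, 0, -1.194, -0.259], TCP at [0.222, 0.584, 0.21] pointing down, gripper open.
Joint ranges: [-3.14, 3.14], [-1.21, 2.06], [-1.07, 1.41], [-3.16, 2.05], [-2.99, -0.16], [-3.1, 3.1]. Speed limits (rad/s): [2.79, 2.79, 3.14, 3.14, 3.14, 3.14].

INTERFACE

Orientations are given as [roll, pitch, yaw] about the fixed x, y, z axes, in that order (R = Rz(yaw) Ry(pitch) Rx(roll)).
In Python, from bench import move_ptp, movel, move_joints, move_gripper, sleep, solve_ik, snapshot, Unreachable, hand_in, current_t, current_joint_pos, current_qd, current_tau, current_tool_pos, current_tcp_rot, current_ft_force, current_ft_torque, current_finger_gap, current_grasp_force gives the robot as it stands. The module is installed in compiled form; this text tells all that it offers. Calls block until the motion is done:
- move_ptp(position, orientation): joint-space move of the TCP to a pose.
- movel(position, ori=None, max_speed=0.15, threshold=None): straight line of the TCP; ori=None keeps the orientation; max_speed is the mean speed in m/s. With threshold (N) it stops when the force on the tool has changed by that much, and returns True; else False.
- move_joints(angles): joint-space move.
- move_gripper(opening): finger opening in m; the grip force is fixed at half the most; returns when the fingers have stopped.
- sleep(seconds).
- solve_ik(position, orientation): joint angles nearest the present ones, or None.
- snapshot(name): name is "scene" or "side" or "wrist"; returns a dict with "image" (420x560x3 uint8, blue, green, red), "depth" (420x560 float32, m along the optical axis (not along the pixel's ray), 0 where there is no reading), "mtx" (3x3 intrinsics, pixels), "dist_coeffs" ([k1, k2, p1, p2, k3] as OpenCV has them; the pictures are not rectified), "pose" (4x4, takes a point from camera to world coordinates). Camera axes: x right, y down, z forward; pixel columns grow to the right and rows downward; lengths in m; the calibration is good to about 2 mm. A picture is of the moment at which its call begins.
A pose or a line that the arm cannot do raises Unreachable and nothing moves.
- hand_in(): hands the job in; it is judged then, once.
Readings, each from a call of its own:
- current_t(): time.
- current_joint_pos(): joint angles.
- current_qd(): joint speeds.
- current_tau(): joint torques, N m.
- current_tool_pos(): TCP position.
- current_tcp_rot(): TCP orientation.
- current_ft_force(): force on the tool from outside, world axes, zero at the start.
- current_ft_torque(): the same for the moment, N m.
- current_finger_gap(): finger opening in m.
- current_grasp_force(): force on a finger pad.
Only numpy, scipy, OpenCV 4.12 (cv2) and the standard library are available. Lean on these libraries where they do the work, as an engineer would, in place of code of your own. Each camera call takes 0.05 s, during which the arm holds its last target. There are 200 camera calls.

## Working session

There is one attempt and no reset: what is moved stays moved. The work goes in short steps, each a Python script; the robot and the scene stay as the last script left them, time stands still between calls to the robot, and variables do not carry over. Pictures are saved under pics/ and viewed, at most 10 in all, crops included, and the job is handed in when it is done.

```bash
mkdir -p pics
cat > h.py <<'E'
import numpy as np, cv2
from bench import *
from scipy.spatial.transform import Rotation as R
def cloud(s):
    d=s['depth'];h,w=d.shape
    uv=np.stack(np.meshgrid(np.arange(w),np.arange(h)),-1).reshape(-1,1,2).astype(float)
    n=cv2.undistortPoints(uv,np.array(s['mtx']),np.array(s['dist_coeffs'])).reshape(h,w,2)
    p=np.dstack([n*d[...,None],d]);P=np.array(s['pose'])
    w_=p@P[:3,:3].T+P[:3,3]; w_[d==0]=np.nan
    return w_
E
python3 - <<'E'
from h import *
import pickle
for n in('scene','side'):
    s=snapshot(n);cv2.imwrite(f'pics/{n}0.png',s['image']);pickle.dump(s,open(n+'.pkl','wb'))
    print(n,np.round(s['pose'],3).tolist())
E
```

```text
scene [[-0.55, -0.527, 0.648, -0.663], [-0.835, 0.361, -0.415, 0.79], [-0.015, -0.769, -0.639, 1.286], [0.0, 0.0, 0.0, 1.0]]
side [[0.999, 0.046, -0.021, 0.616], [0.048, -0.716, 0.696, -1.031], [0.017, -0.697, -0.717, 1.101], [0.0, 0.0, 0.0, 1.0]]
```

View pics/scene0.png

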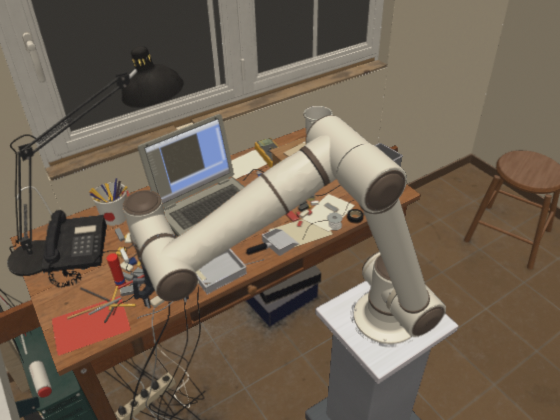

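View pics/side0.png

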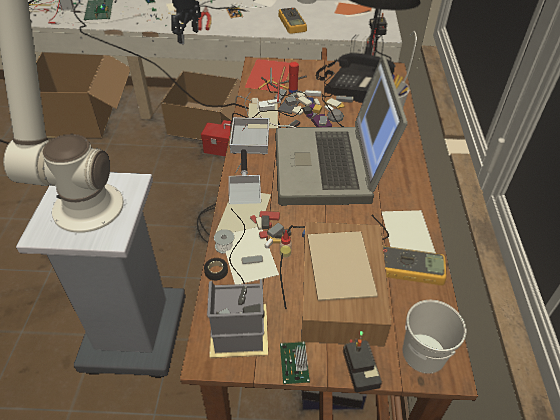

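The side view shows the tray at (250,133), scoop at (243,180) with its handle towards the tray, spool (225,238), tape (216,268) and bins at (237,315). I'll crop in and build a top-down height map.

Run:
```python
from h import *
import pickle
s=pickle.load(open('side.pkl','rb'));c=cloud(s)
im=cv2.resize(s['image'][110:390,180:330],None,fx=2.1,fy=2.1,interpolation=cv2.INTER_CUBIC)
# ortho: x 0.3..0.8, y -0.55..0.65 ; 2mm
H=np.zeros((600,250,3),np.uint8);Z=np.full((600,250),-1.)
m=np.isfinite(c[...,0])
for p,b in zip(c[m],s['image'][m]):
    i=int((0.65-p[1])/.002);j=int((p[0]-.3)/.002)
    if 0<=i<600 and 0<=j<250 and p[2]>Z[i,j] and p[2]<.3: Z[i,j]=p[2];H[i,j]=b
H=cv2.dilate(H,np.ones((3,3)));
for k in range(0,600,50): cv2.putText(H,f'{0.65-k*.002:.2f}',(0,k+4),0,.3,(0,255,255),1)
for k in range(0,250,50): cv2.line(H,(k,0),(k,6),(0,255,255),1)
a=np.zeros((600,580,3),np.uint8);a[:588,:315]=im[:600];a[:,320:570]=H
cv2.imwrite('pics/c1.png',a)
```

```text
(no output)
```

View pics/c1.png

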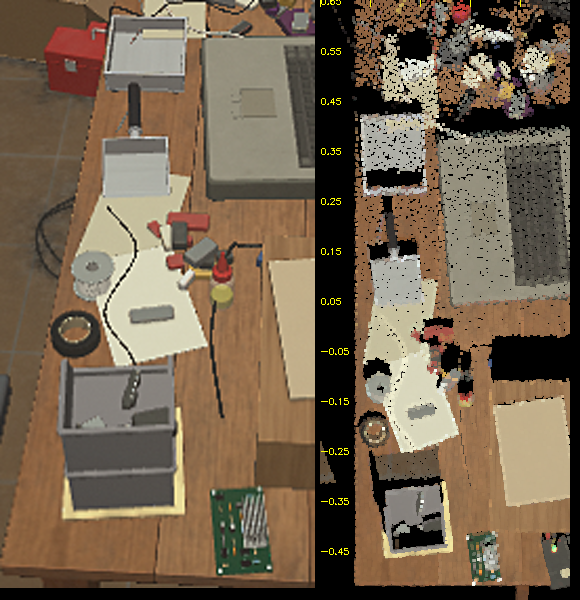

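Run:
```python
from h import *
import pickle
for n in('side','scene'):
    s=pickle.load(open(n+'.pkl','rb'));c=cloud(s);hsv=cv2.cvtColor(s['image'],cv2.COLOR_BGR2HSV)
    def rect(name,x,y,z,extra=None):
        m=(c[...,0]>x[0])&(c[...,0]<x[1])&(c[...,1]>y[0])&(c[...,1]<y[1])&(c[...,2]>z[0])&(c[...,2]<z[1])
        if extra is not None: m&=extra
        p=c[m]
        if len(p)<8: print(n,name,'few',len(p));return
        r=cv2.minAreaRect(p[:,:2].astype(np.float32))
        print(n,name,len(p),'ctr',np.round(r[0],4),'size',np.round(r[1],4),'ang',round(r[2],2),'z',np.round(np.percentile(p[:,2],[5,50,95]),4))
    rect('binrim',(.3,.6),(-.5,-.25),(.163,.18))
    rect('binall',(.3,.6),(-.5,-.25),(.1,.18))
    rect('trayrim',(.28,.47),(.24,.46),(.036,.048))
    v=hsv[...,2]
    rect('handle',(.33,.43),(.11,.3),(.015,.09),v<70)
    rect('bowl',(.3,.46),(.02,.17),(.0022,.04),(v>90)&(hsv[...,1]<60))
    rect('bowlfloor',(.34,.43),(.05,.12),(-.01,.01))
    rect('spool',(.3,.39),(-.16,-.07),(.02,.06))
    rect('tape',(.3,.39),(-.26,-.16),(.01,.03))
    rect('flux',(.42,.6),(-.2,0.02),(.04,.2))
    rect('lap',(.45,.6),(0,.5),(.02,.06))
```

```text
side binrim 395 ctr [ 0.4931 -0.408 ] size [0.1196 0.0938] ang 5.24 z [0.1652 0.1689 0.1721]
side binall 1635 ctr [ 0.491  -0.3896] size [0.1187 0.1304] ang 6.33 z [0.1023 0.1316 0.1705]
side trayrim 146 ctr [0.4275 0.3399] size [0.0871 0.1606] ang 1.31 z [0.0368 0.0416 0.0456]
side handle few 3
side bowl 295 ctr [0.4334 0.0871] size [0.0557 0.1346] ang 2.49 z [0.0026 0.0102 0.0333]
side bowlfloor 274 ctr [0.4004 0.0847] size [0.0585 0.0701] ang 1.32 z [-0.0055 -0.001   0.004 ]
side spool few 0
side tape 45 ctr [ 0.3845 -0.2139] size [0.011  0.0438] ang 2.29 z [0.0148 0.0182 0.0226]
side flux 373 ctr [ 0.5173 -0.0967] size [0.1087 0.1782] ang 82.6 z [0.0414 0.0565 0.0766]
side lap 1779 ctr [0.5252 0.2649] size [0.1497 0.47  ] ang 0.03 z [0.0223 0.0379 0.043 ]
scene binrim 104 ctr [ 0.491  -0.4329] size [0.0565 0.1261] ang 86.34 z [0.1639 0.1701 0.1763]
scene binall 248 ctr [ 0.4913 -0.4343] size [0.0592 0.1269] ang 86.34 z [0.1363 0.1595 0.1742]
scene trayrim 161 ctr [0.4203 0.3428] size [0.0853 0.1579] ang 5.35 z [0.0371 0.043  0.0474]
scene handle 16 ctr [0.4265 0.2129] size [0.006  0.0386] ang 1.14 z [0.0431 0.0507 0.063 ]
scene bowl 304 ctr [0.4298 0.0854] size [0.0614 0.1334] ang 5.28 z [0.0028 0.0105 0.0347]
scene bowlfloor 210 ctr [0.3969 0.0855] size [0.066  0.0703] ang 1.97 z [-0.0064  0.0005  0.0067]
scene spool few 1
scene tape 37 ctr [ 0.3817 -0.2052] size [0.016  0.0471] ang 2.63 z [0.0109 0.0185 0.0243]
scene flux 91 ctr [ 0.4775 -0.0902] size [0.1361 0.0813] ang 12.79 z [0.0403 0.046  0.0584]
scene lap 132 ctr [0.4787 0.2041] size [0.0589 0.4089] ang 0.71 z [0.0206 0.028  0.0445]
```

Run:
```python
from h import *
import pickle
for n in('side','scene'):
    s=pickle.load(open(n+'.pkl','rb'));c=cloud(s);hsv=cv2.cvtColor(s['image'],cv2.COLOR_BGR2HSV);v=hsv[...,2]
    def rect(name,x,y,z,extra=None):
        m=(c[...,0]>x[0])&(c[...,0]<x[1])&(c[...,1]>y[0])&(c[...,1]<y[1])&(c[...,2]>z[0])&(c[...,2]<z[1])
        if extra is not None: m&=extra
        p=c[m]
        if len(p)<8: print(n,name,'few',len(p));return
        r=cv2.minAreaRect(p[:,:2].astype(np.float32))
        print(n,name,len(p),'ctr',np.round(r[0],4),'size',np.round(r[1],4),'ang',round(r[2],2),'z',np.round(np.percentile(p[:,2],[5,50,95]),4))
    rect('trayrim',(.35,.53),(.24,.46),(.036,.048))
    rect('handle',(.41,.48),(.14,.26),(.02,.09),v<70)
    rect('bowl',(.38,.52),(.02,.17),(.008,.04),(v>90)&(hsv[...,1]<60))
    rect('bowlall',(.38,.52),(.02,.17),(-.01,.04),(v>130)&(hsv[...,1]<30))
    rect('spool',(.37,.46),(-.17,-.06),(.025,.06))
    rect('tape',(.37,.46),(-.26,-.16),(.01,.03))
    rect('flux',(.5,.7),(-.2,0.02),(.07,.2))
    rect('clutter',(.47,.7),(-.2,0.05),(.01,.2))
    rect('lap',(.52,.6),(0,.5),(.02,.06))
```

```text
side trayrim 227 ctr [0.4469 0.341 ] size [0.1266 0.1602] ang 2.1 z [0.037  0.0416 0.0458]
side handle 118 ctr [0.4429 0.1872] size [0.0163 0.073 ] ang 5.5 z [0.0363 0.0454 0.0556]
side bowl 252 ctr [0.4544 0.0989] size [0.0945 0.112 ] ang 6.26 z [0.0093 0.0231 0.0343]
side bowlall 701 ctr [0.4545 0.0962] size [0.0946 0.1168] ang 5.83 z [-0.0033  0.0014  0.0298]
side spool 256 ctr [ 0.4207 -0.1245] size [0.0518 0.0585] ang 7.84 z [0.03   0.0363 0.0401]
side tape 295 ctr [ 0.4105 -0.2159] size [0.0604 0.0622] ang 10.11 z [0.0118 0.0176 0.0215]
side flux 574 ctr [ 0.6429 -0.1559] size [0.0876 0.1125] ang 89.3 z [0.0958 0.1029 0.1105]
side clutter 1893 ctr [ 0.5924 -0.0738] size [0.2499 0.216 ] ang 89.01 z [0.0124 0.042  0.1086]
side lap 1317 ctr [0.5646 0.2645] size [0.0792 0.4697] ang 1.18 z [0.0264 0.0386 0.0428]
scene trayrim 171 ctr [0.4308 0.3433] size [0.1061 0.1589] ang 5.35 z [0.0368 0.0429 0.0474]
scene handle 116 ctr [0.4372 0.1946] size [0.0206 0.081 ] ang 10.49 z [0.0339 0.0474 0.0583]
scene bowl 305 ctr [0.4557 0.0865] size [0.1128 0.1361] ang 5.54 z [0.0083 0.0206 0.036 ]
scene bowlall 328 ctr [0.4511 0.0949] size [0.1051 0.1087] ang 3.58 z [-0.0015  0.0051  0.035 ]
scene spool 135 ctr [ 0.4194 -0.1216] size [0.0508 0.0606] ang 52.0 z [0.0299 0.0391 0.0448]
scene tape 153 ctr [ 0.4117 -0.2034] size [0.0745 0.0685] ang 61.63 z [0.0109 0.0185 0.0251]
scene flux few 0
scene clutter 357 ctr [ 0.5342 -0.0952] size [0.1898 0.1157] ang 87.79 z [0.011  0.0235 0.0506]
scene lap few 0
```

```bash
cat >> h.py <<'E'
L=np.radians(25); SG=1; GX=np.array([-.112,0,.040])
def tcp(o,yaw,pitch,ref=(0,0,0),roll=0,Lx=None,sg=None):
    """TCP pose (pos,rpy) that puts scoop-frame point ref at world o; angles in deg, pitch + = lip down"""
    l=L if Lx is None else np.radians(Lx); g=SG if sg is None else sg
    Rs=R.from_euler('ZYX',[yaw,pitch,roll],degrees=True).as_matrix()
    z=np.array([np.sin(l),0,-np.cos(l)]);y=np.array([0,g,0]);Rt=np.c_[np.cross(y,z),y,z]
    t=GX+.002*z
    return np.array(o)+Rs@(t-np.array(ref)), R.from_matrix(Rs@Rt).as_euler('xyz')
LIP=(.05,0,0)
E
python3 - <<'E'
from h import *
for sg in(1,-1):
  for Lx in (15,25,35):
    def t(n,*a,**k):
        q=solve_ik(*tcp(*a,**k,Lx=Lx,sg=sg)); print(sg,Lx,n,None if q is None else np.round(q,2))
    t('grasp',(.4545,.096,0),-84,0)
    t('lift',(.4545,.096,.15),-84,-10)
    t('prebin',(.465,-.19,.06),-84,5)
    t('inbin',(.492,-.40,.013),-84,0)
    t('inbin-10',(.492,-.40,.013),-84,-12)
    for yaw in (-135,-110,-84,-45,0,45,90):
        t(f'dump{yaw}',(.445,.341,.04),yaw,55,ref=LIP)
E
```

```text
1 15 grasp [ 0.89  0.42 -0.57  0.26 -0.79  2.15]
1 15 lift [ 0.96  0.32 -0.39  0.3  -1.21  2.13]
1 15 prebin [ 0.29  0.2  -0.65  0.25 -0.77  2.77]
1 15 inbin [-0.14  0.39 -0.65  0.53 -0.52  2.93]
1 15 inbin-10 [-0.23  0.41 -0.9   1.38 -0.45  2.16]
1 15 dump-135 None
1 15 dump-110 [ 0.78  0.17 -0.32 -0.6  -0.51  2.46]
1 15 dump-84 [ 0.64  0.26 -0.15 -0.77 -0.92  3.01]
1 15 dump-45 [ 0.62  0.41  0.06 -0.7  -1.41 -2.79]
1 15 dump0 [ 0.74  0.54  0.2  -0.46 -1.77 -2.27]
1 15 dump45 [ 0.91  0.58  0.13 -0.08 -1.82 -1.69]
1 15 dump90 [ 1.06  0.51 -0.14  0.32 -1.55 -1.17]
1 25 grasp [ 0.95  0.48 -0.55  0.37 -0.9   2.02]
1 25 lift [ 1.01  0.39 -0.38  0.37 -1.32  2.04]
1 25 prebin [ 0.38  0.21 -0.76  0.5  -0.76  2.48]
1 25 inbin [-0.17  0.37 -0.84  1.1  -0.47  2.39]
1 25 inbin-10 [-0.24  0.44 -0.96  1.69 -0.61  1.85]
1 25 dump-135 [ 0.96  0.17 -0.56  0.27 -0.34  1.16]
1 25 dump-110 [ 0.87  0.19 -0.3  -0.31 -0.6   2.14]
1 25 dump-84 [ 0.76  0.25 -0.15 -0.53 -0.91  2.76]
1 25 dump-45 [ 0.72  0.35  0.01 -0.54 -1.3  -2.91]
1 25 dump0 [ 0.8   0.45  0.1  -0.37 -1.6  -2.31]
1 25 dump45 [ 0.92  0.48  0
[... 1787 characters left out ...]
.92  0.48  0.04 -0.07 -1.65  1.45]
-1 25 dump90 [ 1.03  0.43 -0.17  0.26 -1.43  2.02]
-1 35 grasp [ 1.    0.56 -0.52  0.43 -1.03 -1.22]
-1 35 lift [ 1.05  0.47 -0.37  0.43 -1.42 -1.16]
-1 35 prebin [ 0.45  0.25 -0.84  0.7  -0.81 -0.92]
-1 35 inbin [-0.21  0.39 -0.93  1.52 -0.58 -1.13]
-1 35 inbin-10 [-0.2   0.5  -1.    1.81 -0.8  -1.48]
-1 35 dump-135 [ 0.96  0.22 -0.35  0.1  -0.65 -1.81]
-1 35 dump-110 [ 0.91  0.24 -0.24 -0.15 -0.76 -1.17]
-1 35 dump-84 [ 0.86  0.26 -0.14 -0.31 -0.94 -0.6 ]
-1 35 dump-45 [ 0.83  0.32 -0.05 -0.37 -1.21  0.08]
-1 35 dump0 [ 0.86  0.37 -0.01 -0.27 -1.43  0.77]
-1 35 dump45 [ 0.93  0.38 -0.07 -0.05 -1.47  1.44]
-1 35 dump90 [ 0.99  0.35 -0.2   0.2  -1.31  2.08]
```

```bash
sed -i 's/L=np.radians(25); SG=1/L=np.radians(30); SG=-1/' h.py
python3 - <<'E'
from h import *
import pickle
p,o=tcp((.4545,.096,.09),-84,0); move_ptp(p,o); print(current_t(),current_tool_pos())
s=snapshot('wrist');cv2.imwrite('pics/w1.png',s['image']);pickle.dump(s,open('w1.pkl','wb'))
c=cloud(s);hsv=cv2.cvtColor(s['image'],cv2.COLOR_BGR2HSV);v=hsv[...,2]
def sel(x,y,z,e=True): return (c[...,0]>x[0])&(c[...,0]<x[1])&(c[...,1]>y[0])&(c[...,1]<y[1])&(c[...,2]>z[0])&(c[...,2]<z[1])&e
m=sel((.40,.50),(.14,.26),(.02,.075),v<80);q=c[m];
if len(q): r=cv2.minAreaRect(q[:,:2].astype(np.float32));print('handle',len(q),r)
m=sel((.38,.53),(.02,.17),(.015,.04),v>90);q=c[m]
if len(q):r=cv2.minAreaRect(q[:,:2].astype(np.float32));print('walls',len(q),r)
E
```

```text
1.675 [0.44313406 0.20738443 0.12853979]
handle 2742 ((0.4403151273727417, 0.19324272871017456), (0.017052164301276207, 0.08195546269416809), 6.743686676025391)
walls 2571 ((0.4493488073348999, 0.11455018818378448), (0.09758811444044113, 0.11339353770017624), 6.754151344299316)
```

View pics/w1.png

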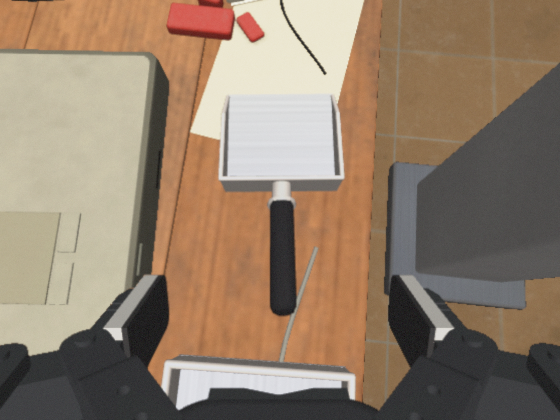

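Run:
```python
from h import *
import pickle
o0=np.array([.4527,.0884,0]);Y=-83.26
p,o=tcp(o0+[0,0,.09],Y,0); movel(p,o,.2)
p,o=tcp(o0+[0,0,.0],Y,0); print(movel(p,o,.12,threshold=15),current_ft_force())
move_gripper(0.0); print('gap',current_finger_gap(),current_grasp_force(),current_tool_pos()-p)
p,o=tcp(o0+[0,0,.12],Y,-5); movel(p,o,.15)
print('t',current_t(),'ft',current_ft_force(),current_ft_torque())
# view of bin from ahead, high
p,o=tcp((.462,-.14,.13),-84.5,0); move_ptp(p,o)
print('t',current_t(),current_tool_pos()-p)
s=snapshot('wrist');cv2.imwrite('pics/w2.png',s['image']);pickle.dump(s,open('w2.pkl','wb'))
```

```text
False [-0.33236476 -0.21840787  0.04799471]
gap 0.012079686650021978 58.55041625909507 [1.39183920e-04 3.29923876e-04 7.67547861e-05]
t 4.4917 ft [ 0.25282845  0.65432539 -1.7533409 ] [1.45361945e+00 1.76842813e-01 1.03482985e-03]
t 5.425 [7.54032841e-04 6.97377533e-04 9.39442447e-05]
```

View pics/w2.png

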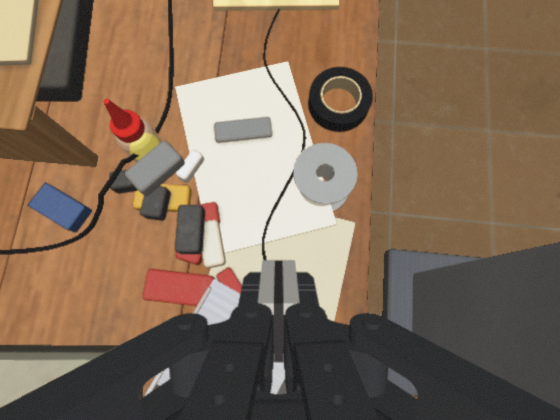

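The scoop seems to be hanging differently in the grip: the gap is 12 mm, and bright metal shows around (215,300) and (277,378). I'll check the fixed cameras.

Run:
```python
from h import *
import pickle
a=snapshot('side');b=snapshot('scene');pickle.dump((a,b),open('ab.pkl','wb'))
im=np.hstack([cv2.resize(a['image'][90:340,150:330],None,fx=2.2,fy=2.2),cv2.resize(b['image'][130:380,220:400],None,fx=2.2,fy=2.2)])
cv2.imwrite('pics/ab.png',im);print(im.shape,current_ft_force(),current_ft_torque(),current_finger_gap())
```

```text
(550, 792, 3) [ 0.50554836 -0.29650302  0.09383929] [ 0.95815187  0.0719193  -0.01643865] -0.00023077963391723746
```

View pics/ab.png

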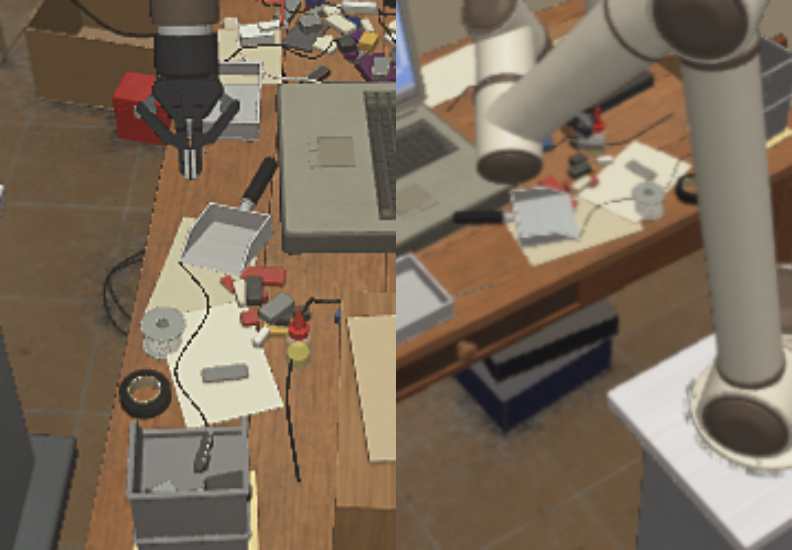

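The scoop slipped out and lies right way up, with the bowl at about (228,240) in the left crop and the handle beside the laptop. I'll move over it and measure from close by.

```bash
cat >> h.py <<'E'
def region(c,x,y,z,e=True): return (c[...,0]>x[0])&(c[...,0]<x[1])&(c[...,1]>y[0])&(c[...,1]<y[1])&(c[...,2]>z[0])&(c[...,2]<z[1])&e
E
python3 - <<'E'
from h import *
import pickle
move_gripper(.085)
p,o=tcp((.45,.06,.16),-100,0,Lx=10); move_ptp(p,o)
s=snapshot('wrist');cv2.imwrite('pics/w3.png',s['image'])
a=snapshot('side')
for n,s in(('w',s),('side',a)):
    c=cloud(s);hsv=cv2.cvtColor(s['image'],cv2.COLOR_BGR2HSV);v=hsv[...,2]
    m=region(c,(.38,.54),(.08,.26),(.02,.075),v<75).astype(np.uint8)
    k,l,st,_=cv2.connectedComponentsWithStats(m);i=1+np.argmax(st[1:,4]) 
    q=c[l==i];r=cv2.minAreaRect(q[:,:2].astype(np.float32));print(n,'handle',len(q),r)
    d=q-q.mean(0);ax=np.linalg.svd(d,full_matrices=False)[2][0];print(' axis',ax,'mean',q.mean(0))
    m=region(c,(.38,.54),(.0,.17),(-.01,.045),(v>120)&(hsv[...,1]<30)).astype(np.uint8)
    k,l,st,_=cv2.connectedComponentsWithStats(m);i=1+np.argmax(st[1:,4]) 
    q=c[l==i];r=cv2.minAreaRect(q[:,:2].astype(np.float32));print(' bowl',len(q),r,np.percentile(q[:,2],[5,50,95]))
    for nm,x,y,z in(('spool',(.37,.46),(-.17,-.06),(.025,.06)),('tape',(.37,.46),(-.26,-.16),(.01,.03))):
        q=c[region(c,x,y,z)]
        if len(q)>9: print(nm,cv2.minAreaRect(q[:,:2].astype(np.float32))[0])
print(current_t())
E
```

```text
w handle 1814 ((0.519944965839386, 0.1417692005634308), (0.08132850378751755, 0.017052916809916496), 68.61494445800781)
 axis [0.35976237 0.91505809 0.18231764] mean [0.51900361 0.14100322 0.05146606]
 bowl 13771 ((0.46969881653785706, 0.053425081074237823), (0.10680889338254929, 0.14048360288143158), 89.99824523925781) [0.00036323 0.01208661 0.03391803]
side handle 137 ((0.52241450548172, 0.13722093403339386), (0.07840193808078766, 0.022285157814621925), 72.0191879272461)
 axis [-0.33358175 -0.92291499 -0.19222679] mean [0.5235941  0.13368751 0.04706147]
 bowl 486 ((0.48093608021736145, 0.04015239328145981), (0.10083499550819397, 0.09385732561349869), 69.39037322998047) [0.00309406 0.01104634 0.02245795]
spool (0.42090409994125366, -0.12590304017066956)
tape (0.4101099967956543, -0.2159622609615326)
7.2417
```

View pics/w3.png

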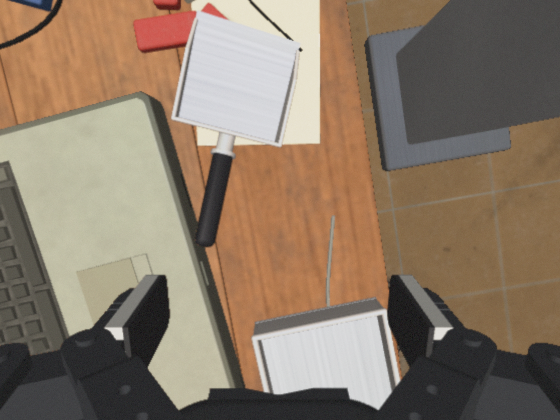

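Run:
```python
from h import *
import h
h.GX=np.array([-.102,0,.037-.004])
Y=-111.4;u=np.array([np.cos(np.radians(Y)),np.sin(np.radians(Y)),0])
o0=np.array([.520,.1415,0])+.1055*u
print('origin',o0)
LX=20
p,o=tcp(o0+[0,0,.07],Y,0,Lx=LX); move_ptp(p,o)
move_gripper(.036); print('gap@36',current_finger_gap())
p,o=tcp(o0,Y,0,Lx=LX); print(movel(p,o,.1,threshold=10),current_ft_force())
print('err',current_tool_pos()-p)
move_gripper(0.0); print('gap',current_finger_gap(),current_grasp_force(),current_ft_force())
s=snapshot('side');cv2.imwrite('pics/g1.png',cv2.resize(s['image'][110:230,190:330],None,fx=4,fy=4))
p,o=tcp(o0+[0,0,.012],Y,0,Lx=LX);movel(p,o,.03)
print('gap',current_finger_gap(),current_grasp_force(),current_ft_force(),current_t())
```

```text
origin [0.4815055  0.04327361 0.        ]
gap@36 0.03560493784135411
False [-0.20836292  0.17202385 -0.50979274]
err [0.00045195 0.00023991 0.00038804]
gap 0.014375694866040204 58.09532655403018 [-0.12399829  0.4646909   0.93908609]
gap 0.014327981008484115 58.23811889626086 [-0.29557057  0.2305637  -1.00103181] 10.1
```

View pics/g1.png

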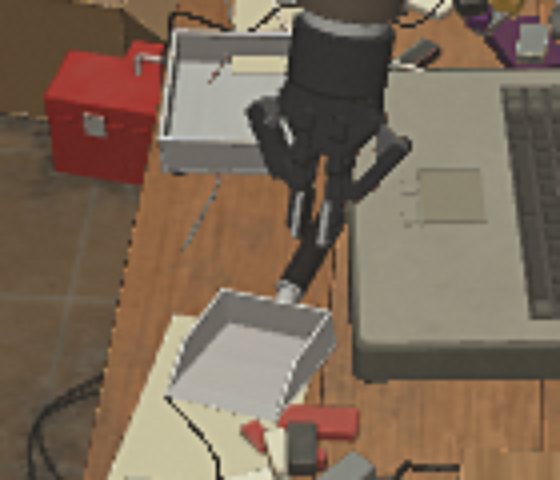

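Going deeper raised the gap from 12 to 14.4 mm, so the pads still sit high on the rounded bar. I'll regrasp another 6 mm deeper.

Run:
```python
from h import *
import h
Y=-111.4;LX=20;o0=np.array([.4815,.0433,0])
h.GX=np.array([-.102,0,.033])
p,o=tcp(o0,Y,0,Lx=LX);movel(p,o,.05)
move_gripper(.034)
h.GX=np.array([-.102,0,.033])+.007*np.array([np.sin(np.radians(LX)),0,-np.cos(np.radians(LX))])
p,o=tcp(o0,Y,0,Lx=LX);print(movel(p,o,.05,threshold=10),current_tool_pos()-p)
move_gripper(0.0); print('gap',current_finger_gap(),current_grasp_force(),current_ft_force())
p,o=tcp(o0+[0,0,.03],Y,-5,Lx=LX);movel(p,o,.06)
print('gap',current_finger_gap(),current_grasp_force(),current_ft_force(),current_t())
s=snapshot('side');c=cloud(s);hsv=cv2.cvtColor(s['image'],cv2.COLOR_BGR2HSV)
q=c[region(c,(.4,.55),(-.03,.12),(.015,.1),(hsv[...,2]>120)&(hsv[...,1]<30))]
print('bowl z',np.percentile(q[:,2],[5,50,95]),q.mean(0))
cv2.imwrite('pics/g2.png',cv2.resize(s['image'][110:230,190:330],None,fx=4,fy=4))
```

```text
False [-0.000431   -0.00041051 -0.0004483 ]
gap 0.015796531168788916 57.82184089533985 [-0.91369554  0.21161446 -0.66232286]
gap 0.01568785704394261 57.77260400354862 [ 0.5285716  -0.26897431 -1.85634504] 11.9083
bowl z [0.03056148 0.04225002 0.06282591] [0.48150304 0.04704094 0.04351523]
```

View pics/g2.png

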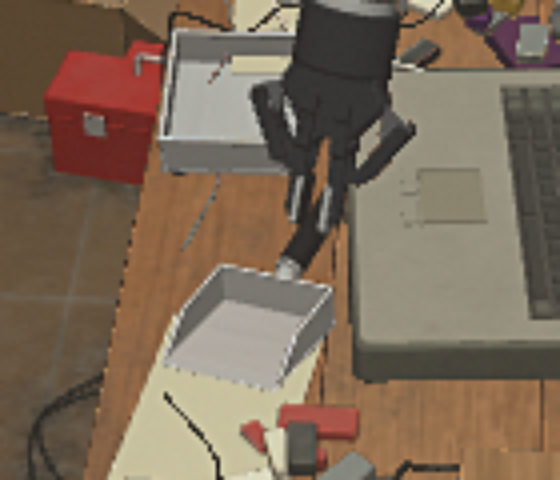

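Good grasp now: gap 15.7 mm, bowl level, handle off the desk. Now hover in front of the bins and measure them from the wrist camera.

```bash
sed -i 's/^L=.*/L=np.radians(20); SG=-1; GX=np.array([-.0996,0,.0264])/' h.py
python3 - <<'E'
from h import *
import pickle
p,o=tcp((.475,.03,.17),-105,-3);movel(p,o,.2)
p,o=tcp((.47,-.27,.20),-84.5,18,ref=LIP);movel(p,o,.2)
print('gap',current_finger_gap(),current_ft_force(),current_t())
s=snapshot('wrist');a=snapshot('side');pickle.dump((s,a),open('w4.pkl','wb'));cv2.imwrite('pics/w4.png',s['image'])
for n,q in(('w',s),('s',a)):
    c=cloud(q)
    for nm,z in(('rim',(.162,.18)),('all',(.095,.18))):
        k=c[region(c,(.38,.62),(-.52,-.305),z)]
        if len(k)>9:print(n,nm,len(k),cv2.minAreaRect(k[:,:2].astype(np.float32)),k[:,1].max())
E
```

```text
gap 0.015607825578770941 [-0.1650687  -0.40228118 -0.89376653] 14.375
s rim 405 ((0.4929865002632141, -0.4083712100982666), (0.1189529299736023, 0.09333940595388412), 6.181105613708496) -0.3562618727342157
s all 1829 ((0.4908443093299866, -0.3896884620189667), (0.11894036084413528, 0.1307234913110733), 6.330760955810547) -0.32000810676812363
```

View pics/w4.png

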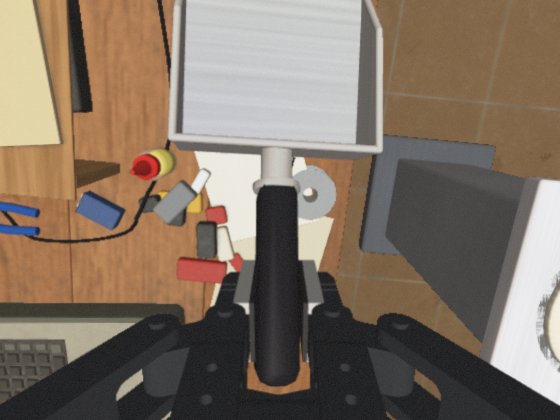

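Run:
```python
from h import *
import pickle
s,a=pickle.load(open('w4.pkl','rb'))
Rs=R.from_euler('ZYX',[-84.5,18,0],degrees=True).as_matrix()
o=np.array([.47,-.27,.20])-Rs@np.array(LIP)
for n,q in(('w',s),('s',a)):
    c=cloud(q);hsv=cv2.cvtColor(q['image'],cv2.COLOR_BGR2HSV)
    k=(c-o)@Rs
    m=region(k,(-.055,.06),(-.06,.06),(-.015,.05),(hsv[...,1]<40)&(hsv[...,2]>90)); k=k[m]
    print(n,len(k),'x',np.percentile(k[:,0],[1,99]),'y',np.percentile(k[:,1],[.5,99.5]))
    f=k[(abs(k[:,1])<.035)&(abs(k[:,0])<.035)]
    A=np.c_[f[:,:2],np.ones(len(f))];co=np.linalg.lstsq(A,f[:,2],rcond=None)[0]
    print(' floor slope x,y deg',np.degrees(co[:2]),'z0',co[2])
    for sgn in(1,-1):
        w=k[(k[:,2]>.018)&(sgn*k[:,1]>.035)&(k[:,0]<.012)]
        if len(w)>20:
            pf=np.polyfit(w[:,0],w[:,1],1);print(' wall',sgn,len(w),np.degrees(pf[0]),pf[1])
    b=k[(k[:,2]>.02)&(abs(k[:,1])<.035)]
    if len(b)>20: print(' back x',np.median(b[:,0]))
```

```text
w 32329 x [-0.04995334  0.03669367] y [-0.05041584  0.0458891 ]
 floor slope x,y deg [4.97653134 8.17133464] z0 0.01113526705423644
 wall 1 1645 1.9518097378462305 0.04326411136795578
 wall -1 2036 -4.9821943465721805 -0.04931868068501948
 back x -0.04590297341396853
s 1758 x [-0.0471583   0.05358749] y [-0.04767989  0.05071108]
 floor slope x,y deg [5.26873938 8.25454337] z0 0.009949182094672262
 wall 1 74 4.532213495468588 0.04503223831089548
 wall -1 45 -9.847652664989411 -0.048705903362379045
 back x -0.04135802180210445
```

```bash
cat >> h.py <<'E'
C=np.eye(4)
def G():
    z=np.array([np.sin(L),0,-np.cos(L)]);y=np.array([0,SG,0]);T=np.eye(4)
    T[:3,:3]=np.c_[np.cross(y,z),y,z];T[:3,3]=GX+.002*z;return T
def T4(Rm,t): T=np.eye(4);T[:3,:3]=Rm;T[:3,3]=t;return T
def sp(o,yaw,pitch,ref=(0,0,0),roll=0):
    """TCP pose putting true scoop point ref at o"""
    Rs=R.from_euler('ZYX',[yaw,pitch,roll],degrees=True).as_matrix()
    T=T4(Rs,np.array(o)-Rs@np.array(ref))@np.linalg.inv(C)@G()
    return T[:3,3],R.from_matrix(T[:3,:3]).as_euler('xyz')
def scoop_now():
    T=T4(R.from_euler('xyz',current_tcp_rot()).as_matrix() if np.size(current_tcp_rot())==3 else np.array(current_tcp_rot()),current_tool_pos())
    return T@np.linalg.inv(G())@C
def fit(q,Ts,v=True):
    c=cloud(q);hsv=cv2.cvtColor(q['image'],cv2.COLOR_BGR2HSV)
    k=(c-Ts[:3,3])@Ts[:3,:3]
    k=k[region(k,(-.06,.06),(-.06,.06),(-.012,.05),(hsv[...,1]<40)&(hsv[...,2]>90))]
    f=k[(abs(k[:,1])<.035)&(abs(k[:,0])<.035)&(k[:,2]<.015)]
    co=np.linalg.lstsq(np.c_[f[:,:2],np.ones(len(f))],f[:,2],rcond=None)[0]
    print(' floor slope x,y deg',np.degrees(co[:2]),'z0-2.5',co[2]-.0025)
    for sgn in(1,-1):
        w=k[(k[:,2]>.02)&(sgn*k[:,1]>.035)&(k[:,0]<.005)&(k[:,0]>-.04)]
        if len(w)>20: pf=np.polyfit(w[:,0],w[:,1],1);print(' wall',sgn,len(w),np.degrees(pf[0]),pf[1])
    b=k[(k[:,2]>.015)&(k[:,2]<.03)&(abs(k[:,1])<.035)]
    if len(b)>20: print(' back x',np.median(b[:,0]))
E
python3 - <<'E'
from h import *
import h,pickle
s,a=pickle.load(open('w4.pkl','rb'))
print(np.shape(current_tcp_rot()))
h.C=T4(R.from_euler('ZYX',[0,-5.1,8.2],degrees=True).as_matrix(),[0,-.0018,.008])
Ts=scoop_now();print(Ts[:3,3]);fit(s,Ts);fit(a,Ts)
E
```

```text
(3,)
[ 0.46381244 -0.22473203  0.22263948]
 floor slope x,y deg [-0.11396722 -0.0428225 ] z0-2.5 0.000872787905275427
 wall 1 946 2.046130676732227 0.05009203242324909
 wall -1 1298 -2.1455728276908927 -0.04374890854147474
 back x -0.04410278647027712
 floor slope x,y deg [ 0.25657834 -0.08135519] z0-2.5 -0.0002742804952330451
 wall 1 62 12.544878203272468 0.05396140076562377
 wall -1 30 -5.837374043455317 -0.042409805866569436
 back x -0.039035807286085356
```

```bash
cat >> h.py <<'E'
C=T4(R.from_euler('ZYX',[0,-5.1,8.2],degrees=True).as_matrix(),[.001,.0015,.008])
BO=np.array([.491,-.390,0]);BY=-83.8
def bp(xl,zl,pitch,y=0,dz=0,roll=0,dyaw=0):
    a=np.radians(BY);w=BO+[xl*np.cos(a)-y*np.sin(a),xl*np.sin(a)+y*np.cos(a),zl+dz]
    return sp(w,BY+dyaw,pitch,LIP,roll)
E
python3 - <<'E'
from h import *
W=[(-.095,.06,20),(-.062,.030,20),(-.03,.0165,20),(0,.0145,14),(.025,.012,11),(.04,.012,9),(.05,.012,5),(.056,.012,1),(.03,.03,-8)]
qs=[solve_ik(*bp(*w)) for w in W]
for w,q in zip(W,qs): print(w,None if q is None else np.round(q,2))
if all(q is not None for q in qs):
    for w,v in zip(W[:4],(.2,.1,.08,.06)):
        f0=np.array(current_ft_force());r=movel(*bp(*w),v,threshold=12)
        print(w,r,np.round(np.array(current_ft_force())-f0,1),current_t())
        if r: break
    a=snapshot('side');cv2.imwrite('pics/s5.png',cv2.resize(a['image'][200:370,180:330],None,fx=4,fy=3.5)[:600])
    fit(a,scoop_now())
E
```

```text
(-0.095, 0.06, 20) [-0.05  0.33 -0.27 -0.07 -1.13  0.24]
(-0.062, 0.03, 20) [-0.12  0.39 -0.27 -0.06 -1.07  0.3 ]
(-0.03, 0.0165, 20) [-0.17  0.43 -0.25 -0.05 -1.05  0.35]
(0, 0.0145, 14) [-0.15  0.44 -0.32  0.07 -0.94  0.26]
(0.025, 0.012, 11) [-0.17  0.45 -0.35  0.14 -0.89  0.21]
(0.04, 0.012, 9) [-0.17  0.46 -0.37  0.18 -0.85  0.18]
(0.05, 0.012, 5) [-0.15  0.47 -0.44  0.29 -0.78  0.07]
(0.056, 0.012, 1) [-0.14  0.47 -0.52  0.43 -0.7  -0.08]
(0.03, 0.03, -8) [-0.05  0.45 -0.7   0.75 -0.63 -0.49]
(-0.095, 0.06, 20) False [1.8 0.3 0.6] 15.3167
(-0.062, 0.03, 20) False [ 0.4 -0.1 -0.8] 15.9167
(-0.03, 0.0165, 20) False [-0.1 -0.4  0.7] 16.5
(0, 0.0145, 14) False [-0.8  0.9  0.6] 17.1167
 floor slope x,y deg [0. 0.] z0-2.5 -0.0025
```

Run:
```python
from h import *
f0=np.array(current_ft_force())
r=movel(*bp(0,.0045,14),.02,threshold=3)
p,_=bp(0,.0145,14);dz=current_tool_pos()[2]-p[2];print('touch',r,dz,np.array(current_ft_force())-f0)
base=.0145+dz; print('floor z in my frame',base,current_t())
off=base-.011+.0003
for w,v in (((.025,.011,11.5),.06),((.04,.011,9.5),.06),((.05,.011,6),.04)):
    r=movel(*bp(*w,dz=off),v,threshold=18)
    print(w,r,np.round(np.array(current_ft_force())-f0,1),current_t(),(np.array(current_tool_pos())-bp(*w,dz=off)[0]).round(4))
    if r: break
open('off','w').write(str(off))
```

```text
touch False -0.009841600946245352 [2.01496028 0.82813308 2.66469514]
floor z in my frame 0.004658399053754649 17.8167
(0.025, 0.011, 11.5) False [ 1.  -2.3  0.8] 18.35 [ 0.0001 -0.0006 -0.0002]
(0.04, 0.011, 9.5) False [ 0.9 -1.6  0.5] 18.7333 [-0.     -0.0002 -0.0001]
(0.05, 0.011, 6) False [-0.2  4.4  3.1] 19.1667 [-0.0003  0.0007 -0.0001]
```

View pics/s5.png

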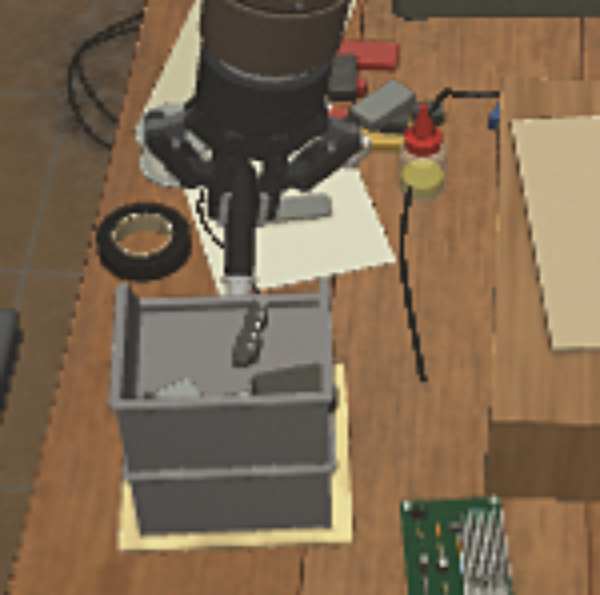

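Run:
```python
from h import *
off=float(open('off').read())
f0=np.array([0,-.4,-.9])
def go(w,v,th=20,**k):
    r=movel(*bp(*w,dz=off,**k),v,threshold=th)
    e=(np.array(current_tool_pos())-bp(*w,dz=off,**k)[0])
    print(w,r,'F',np.round(np.array(current_ft_force())-f0,1),round(current_t(),2),'err',e.round(4));return r
go((.053,.011,3),.04)
go((.057,.011,1),.03,15)
go((.055,.011,4),.04)
go((.059,.011,1),.03,15)
s=snapshot('wrist');cv2.imwrite('pics/w6.png',s['image'][:, :]);print(current_finger_gap())
```

```text
(0.053, 0.011, 3) True F [-0.8  3.4  1.4] 19.39 err [-0.0022  0.0027  0.0009]
(0.057, 0.011, 1) True F [-0.8  4.2  1.3] 19.6 err [-0.003   0.0057  0.0042]
(0.055, 0.011, 4) True F [-1.1  1.6  2.6] 19.81 err [-0.0042  0.004  -0.0021]
(0.059, 0.011, 1) True F [0.  2.6 2.8] 20.02 err [-0.0053  0.0067  0.0035]
0.015534556647419439
```

View pics/w6.png

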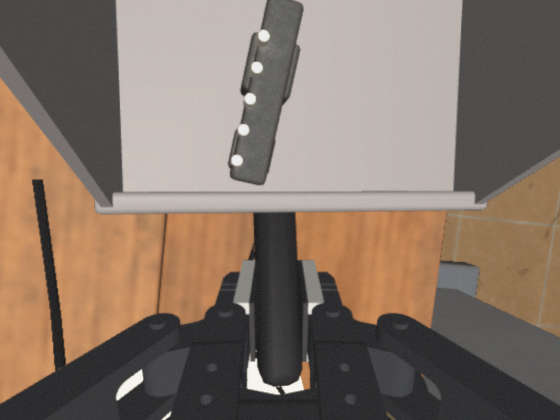

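Run:
```python
from h import *
off=float(open('off').read())
f0=np.array([0,-.4,-.9])
def go(w,v,th=20,**k):
    r=movel(*bp(*w,dz=off,**k),v,threshold=th)
    T=scoop_now();l=T[:3,3]+T[:3,:3]@np.array(LIP)-BO;a=np.radians(BY)
    print(w,r,'F',np.round(np.array(current_ft_force())-f0,1),round(current_t(),2),'xl',round(l[0]*np.cos(a)+l[1]*np.sin(a),4),'z',round(l[2]-off,4));return r
go((.046,.011,5),.04,30)
go((.055,.0115,3),.05,28,roll=2)
go((.050,.011,5),.04,30,roll=-2)
go((.058,.0115,2),.05,28)
go((.052,.011,4),.04,30,dyaw=2)
go((.060,.0115,1.5),.05,28,dyaw=-1)
a=snapshot('side');cv2.imwrite('pics/s7.png',cv2.resize(a['image'][200:370,180:330],None,fx=4,fy=3.5)[:600])
print(current_finger_gap())
```

```text
(0.046, 0.011, 5) False F [-1.9 -0.8  0.9] 20.45 xl 0.0463 z 0.0109
(0.055, 0.0115, 3) False F [0.3 8.5 5. ] 20.78 xl 0.0538 z 0.0116
(0.05, 0.011, 5) False F [-1.9  3.8  2.6] 21.08 xl 0.0498 z 0.0107
(0.058, 0.0115, 2) True F [-1.8  4.4  5.2] 21.3 xl 0.0529 z 0.0098
(0.052, 0.011, 4) False F [-1.5  3.2  2.8] 21.57 xl 0.052 z 0.0112
(0.06, 0.0115, 1.5) True F [-0.5  6.7  4.2] 21.8 xl 0.0533 z 0.0101
0.015547674502845069
```

Run:
```python
from h import *
off=float(open('off').read())
def go(w,v,th=30,**k):
    r=movel(*bp(*w,dz=off,**k),v,threshold=th)
    print(w,r,'F',np.round(np.array(current_ft_force()),1),round(current_t(),2))
go((.050,.014,0),.04)
go((.047,.036,-5),.05)
go((-.03,.042,-9),.09)
go((-.12,.07,-9),.15)
go((-.16,.15,-9),.15)
print(current_finger_gap())
s=snapshot('wrist');cv2.imwrite('pics/w8.png',s['image'])
```

```text
(0.05, 0.014, 0) False F [-2.  -1.6  4.9] 22.18
(0.047, 0.036, -5) False F [-0.9  1.1 -2.4] 22.53
(-0.03, 0.042, -9) True F [ 0.2 -2.9 -0.9] 22.87
(-0.12, 0.07, -9) True F [ 2.1 -4.8 -1.7] 23.1
(-0.16, 0.15, -9) True F [ 2.2 -5.2 -2.6] 23.35
0.01511949967398263
```

View pics/w8.png

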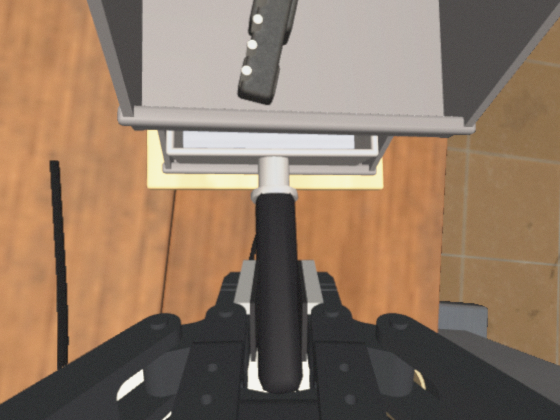

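Viewing budget is spent (in fact exceeded), so I work numerically from now on. The last picture shows the bowl's rear rim at about row 153 and the bin lip at about row 168: the bowl is still behind the lip, so I sample the depth there.

Run:
```python
from h import *
import pickle
s=snapshot('wrist');pickle.dump(s,open('w9.pkl','wb'));c=cloud(s);T=scoop_now();a=np.radians(BY)
Rb=np.array([[np.cos(a),-np.sin(a),0],[np.sin(a),np.cos(a),0],[0,0,1]])
b=(c-BO)@Rb*1000; k=(c-T[:3,3])@T[:3,:3]*1000
for col in(215,340):
    for r in range(116,192,4): print(col,r,'bin',b[r,col].round(0),'scoop',k[r,col].round(0),s['image'][r,col])
m=s['image'].max(2)<60
for r in range(200,380,25):
    print('handle',r,k[r,278].round(1))
print('lip now',((T[:3,3]+T[:3,:3]@np.array(LIP)-BO)@Rb).round(4),'org',((T[:3,3]-BO)@Rb).round(4))
```

```text
215 116 bin [-64.  27. 105.] scoop [-44.  28.  85.] [178 185 192]
215 120 bin [-65.  27. 104.] scoop [-45.  28.  85.] [188 193 200]
215 124 bin [-66.  27. 103.] scoop [-46.  28.  83.] [153 157 162]
215 128 bin [-64.  28.  95.] scoop [-46.  29.  75.] [77 79 80]
215 132 bin [-44.  29.  20.] scoop [-33.  30.  -1.] [204 199 198]
215 136 bin [-46.  29.  20.] scoop [-35.  30.  -1.] [230 226 226]
215 140 bin [-48.  29.  18.] scoop [-37.  30.  -3.] [228 224 223]
215 144 bin [-50.  29.  19.] scoop [-39.  30.  -1.] [228 224 222]
215 148 bin [-60.  28.  49.] scoop [-46.  30.  29.] [197 203 210]
215 152 bin [-62.  28.  49.] scoop [-47.  30.  29.] [228 228 229]
215 156 bin [-62.  28.  44.] scoop [-49.  30.  25.] [ 99 101 108]
215 160 bin [-62.  29.  33.] scoop [-49.  30.  14.] [92 95 98]
215 164 bin [-62.  29.  22.] scoop [-50.  30.   2.] [160 164 171]
215 168 bin [-64.  29.  21.] scoop [-52.  30.   2.] [186 191 198]
215 172 bin [-66.  29.  21.] scoop [-54.  30.   2.] [149 154 161]
215 176 bin [-66.  29.   9.] scoop [-55.  31. -10.] [207 244 247]
215 180 bin [-68.  29.   7.] scoop [-58.  31. -11.
[... 1025 characters left out ...]
  22.] scoop [-51. -37.   2.] [180 185 193]
340 172 bin [-65. -39.  22.] scoop [-53. -37.   2.] [171 176 183]
340 176 bin [-65. -43.   9.] scoop [-55. -41. -11.] [200 243 247]
340 180 bin [-67. -43.   8.] scoop [-57. -41. -11.] [202 244 247]
340 184 bin [-70. -43.   8.] scoop [-59. -41. -11.] [207 244 247]
340 188 bin [-72. -43.   6.] scoop [-61. -42. -13.] [145 212 233]
handle 200 [-68.9   2.4  38.5]
handle 225 [-79.7   2.8  41.5]
handle 250 [-90.1   3.3  44.6]
handle 275 [-100.     3.8   48.4]
handle 300 [-109.6    4.2   51.2]
handle 325 [-118.9    4.6   53.8]
handle 350 [-127.7    5.    56.9]
handle 375 [-136.3    5.4   59.5]
lip now [ 0.0381 -0.0018  0.0295] org [-0.0117 -0.0017  0.0245]
```

```bash
cat >> h.py <<'E'
BO=BO-.0045*np.array([np.cos(np.radians(BY)),np.sin(np.radians(BY)),0])
C=C@T4(R.from_euler('x',-2.6,degrees=True).as_matrix(),[0,0,-.003])
def shift(dx,dz,v=.06,th=25):
    a=np.radians(BY);r=movel(np.array(current_tool_pos())+[dx*np.cos(a),dx*np.sin(a),dz],None,v,threshold=th)
    print('shift',dx,dz,r,np.round(current_ft_force(),1),round(current_t(),2));return r
E
python3 - <<'E'
from h import *
import pickle
shift(.004,.004);shift(0,.010)
r=shift(-.02,.0)
if not r:
    shift(-.075,.005,.1); shift(-.05,.05,.15)
    movel(*bp(-.13,.16,-8),.15); print(current_ft_force(),current_t())
s=snapshot('wrist');pickle.dump(s,open('w10.pkl','wb'));cv2.imwrite('pics/w10.png',s['image'])
c=cloud(s);T=scoop_now();k=(c-T[:3,3])@T[:3,:3]
hsv=cv2.cvtColor(s['image'],cv2.COLOR_BGR2HSV)
inb=region(k,(-.046,.05),(-.047,.047),(-.01,.05)); 
for lo,hi in((-.01,.006),(.006,.013),(.013,.021),(.021,.035),(.035,.05)): print(lo,hi,(inb&(k[...,2]>=lo)&(k[...,2]<hi)&(hsv[...,2]<110)).sum(),(inb&(k[...,2]>=lo)&(k[...,2]<hi)).sum())
m=(inb&(hsv[...,2]<100)).astype(np.uint8);n,l,st,ce=cv2.connectedComponentsWithStats(m)
for i in range(1,n):
    if st[i,4]>100: print(st[i],'scoop',np.nanmedian(k[l==i],0).round(3))
E
```

```text
shift 0.004 0.004 False [-1.2 -0.8 -3. ] 23.71
shift 0 0.01 False [-0.1 -0.1 -3. ] 24.02
shift -0.02 0.0 False [ 0.2  0.2 -4.2] 24.51
shift -0.075 0.005 False [ 0.4 -0.4 -2.5] 25.42
shift -0.05 0.05 False [-0.1 -0.7 -4.1] 26.03
[ 0.26161758  0.98004388 -3.82694574] 26.625
-0.01 0.006 5271 21652
0.006 0.013 1450 4733
0.013 0.021 469 850
0.021 0.035 65 812
0.035 0.05 0 0
[203   0  29  18 281] scoop [ 0.035  0.03  -0.001]
[265   1  28  21 283] scoop [ 0.035 -0.004 -0.   ]
[316   4  28  22 277] scoop [ 0.035 -0.033  0.   ]
[ 253   11  101   38 1129] scoop [ 0.019 -0.017  0.002]
[192  13  52  33 579] scoop [0.019 0.026 0.002]
[ 304   34   61  113 1003] scoop [-0.01  -0.045  0.006]
[197  50  30  23 272] scoop [0.006 0.033 0.003]
[251  50  29  23 257] scoop [0.008 0.003 0.004]
[318  54  28  25 252] scoop [ 0.007 -0.034  0.004]
[183  64  55  34 473] scoop [-0.011  0.031  0.004]
[240  69  48  28 417] scoop [-0.01   0.006  0.004]
```

All six bores show in the scoop (two rows of three), and the load rose by about 2 N. Next: check the tray and the dump poses, then carry.

Run:
```python
from h import *
import pickle
s=pickle.load(open('side.pkl','rb'));c=cloud(s)
for x in((.3,.4),(.4,.5),(.5,.6)):
    for y in((.43,.5),(.5,.6),(.6,.7)):
        q=c[region(c,x,y,(-.02,.5))];print(x,y,'zmax',np.percentile(q[:,2],98).round(3) if len(q) else None)
q=c[region(c,(.35,.53),(.24,.46),(.03,.05))];print('tray x',np.percentile(q[:,0],[1,99]),'y',np.percentile(q[:,1],[1,99]))
W=[((.45,.05,.20),-84,-8),((.447,.33,.20),-84,-8),((.45,.315,.075),-84,5),((.45,.31,.045),-84,30),((.45,.32,.042),-84,45),((.45,.345,.045),-84,55),((.45,.365,.055),-84,62)]
for w in W:
    q=solve_ik(*sp(*w,ref=LIP));print(w,None if q is None else np.round(q,2))
```

```text
(0.3, 0.4) (0.43, 0.5) zmax 0.005
(0.3, 0.4) (0.5, 0.6) zmax 0.005
(0.3, 0.4) (0.6, 0.7) zmax 0.003
(0.4, 0.5) (0.43, 0.5) zmax 0.039
(0.4, 0.5) (0.5, 0.6) zmax 0.041
(0.4, 0.5) (0.6, 0.7) zmax 0.035
(0.5, 0.6) (0.43, 0.5) zmax 0.031
(0.5, 0.6) (0.5, 0.6) zmax 0.053
(0.5, 0.6) (0.6, 0.7) zmax 0.131
tray x [0.38401233 0.51106974] y [0.25911139 0.45276757]
((0.45, 0.05, 0.2), -84, -8) [ 0.91  0.29 -0.28  0.21 -1.36 -0.88]
((0.447, 0.33, 0.2), -84, -8) [ 1.15  0.63  0.3   0.12 -1.64 -1.05]
((0.45, 0.315, 0.075), -84, 5) [ 1.08  0.57  0.05  0.02 -1.25 -0.96]
((0.45, 0.31, 0.045), -84, 30) [ 0.89  0.39 -0.08 -0.3  -1.   -0.6 ]
((0.45, 0.32, 0.042), -84, 45) [ 0.72  0.33 -0.09 -0.58 -1.   -0.28]
((0.45, 0.345, 0.045), -84, 55) [ 0.61  0.33 -0.08 -0.78 -1.04 -0.07]
((0.45, 0.365, 0.055), -84, 62) [ 0.53  0.33 -0.07 -0.91 -1.09  0.05]
```

Run:
```python
from h import *
def go(o,p,v,th=None):
    r=movel(*sp(o,-84,p,ref=LIP),v,threshold=th);print(o,p,r,np.round(current_ft_force(),1),round(current_t(),2))
go((.45,.05,.20),-8,.22);go((.449,.33,.18),-8,.2)
go((.449,.302,.065),5,.08)
go((.449,.300,.036),22,.06,15)
go((.449,.303,.034),38,.05,15)
go((.449,.318,.036),48,.05,15)
go((.449,.345,.040),55,.06,15)
go((.449,.365,.048),60,.06,15)
s=snapshot('wrist');cv2.imwrite('pics/w11.png',s['image']);a=snapshot('side');cv2.imwrite('pics/s11.png',a['image'])
T=scoop_now()
for n,q in(('w',s),('s',a)):
    c=cloud(q);k=(c-T[:3,3])@T[:3,:3];v=cv2.cvtColor(q['image'],cv2.COLOR_BGR2HSV)[...,2]
    print(n,'dark in scoop',(region(k,(-.044,.045),(-.044,.044),(.006,.04))&(v<80)).sum(),'dark in tray',(region(c,(.388,.508),(.268,.415),(.012,.06))&(v<80)).sum())
```

```text
(0.45, 0.05, 0.2) -8 False [-0.5 -0.6 -3. ] 28.23
(0.449, 0.33, 0.18) -8 False [-0.3 -0.1 -2.5] 29.78
(0.449, 0.302, 0.065) 5 False [ 0.1 -0.2 -2.9] 31.03
(0.449, 0.3, 0.036) 22 False [-0.2  0.3 -1.7] 31.57
(0.449, 0.303, 0.034) 38 False [ 0.1  0.1 -2.2] 32.49
(0.449, 0.318, 0.036) 48 False [ 0.1  0.3 -0.3] 33.02
(0.449, 0.345, 0.04) 55 False [ 0.3 -0.6 -1.6] 33.44
(0.449, 0.365, 0.048) 60 False [ 0.1  0.3 -1.3] 33.84
w dark in scoop 0 dark in tray 0
s dark in scoop 0 dark in tray 85
```

Run:
```python
from h import *
import pickle
def go(o,p,v,th=None,y=-84):
    r=movel(*sp(o,y,p,ref=LIP),v,threshold=th);print(o,p,r,np.round(current_ft_force(),1),round(current_t(),2))
go((.449,.365,.11),55,.15)
go((.449,.25,.19),0,.2)
go((.459,.05,.17),0,.2)
s=snapshot('wrist');a=snapshot('side');pickle.dump((s,a),open('w12.pkl','wb'));b=snapshot('scene')
fit(s,scoop_now());fit(a,scoop_now())
T=scoop_now();c=cloud(s);k=(c-T[:3,3])@T[:3,:3];v=cv2.cvtColor(s['image'],cv2.COLOR_BGR2HSV)[...,2]
print('dark in scoop',(region(k,(-.044,.045),(-.04,.04),(-.005,.045))&(v<90)).sum())
for n,q in(('side',a),('scene',b)):
    c=cloud(q);v=cv2.cvtColor(q['image'],cv2.COLOR_BGR2HSV)[...,2]
    m=(region(c,(.34,.56),(.22,.47),(-.01,.08))&(v<110)).astype(np.uint8);nn,l,st,ce=cv2.connectedComponentsWithStats(m)
    for i in range(1,nn):
        if st[i,4]>8: print(n,'comp',st[i],np.nanmedian(c[l==i],0).round(3),np.nanmin(c[l==i],0).round(3),np.nanmax(c[l==i],0).round(3))
```

```text
(0.449, 0.365, 0.11) 55 False [-0.7 -1.2 -1.6] 34.48
(0.449, 0.25, 0.19) 0 False [-0.9  0.1 -0.7] 35.59
(0.459, 0.05, 0.17) 0 False [-0.9  0.6 -1.5] 36.75
 floor slope x,y deg [-3.58589806 -0.81854869] z0-2.5 -0.002019977408583413
 wall 1 813 0.13143353182284867 0.04760358348427456
 wall -1 1060 -0.261150534249632 -0.045598845168582494
 back x -0.04886513235781303
 floor slope x,y deg [-3.13338766 -0.98911137] z0-2.5 -0.0036665788612228554
 wall 1 21 0.6621576751282661 0.04993836466615677
 back x -0.04498263032171517
dark in scoop 0
side comp [252 111  11   7  14] [0.462 0.456 0.031] [0.445 0.444 0.023] [0.479 0.466 0.038]
side comp [233 119   7   9  31] [0.392 0.412 0.024] [0.385 0.366 0.008] [0.403 0.42  0.04 ]
side comp [247 119  21   7  96] [0.465 0.414 0.029] [0.43  0.408 0.012] [0.501 0.424 0.043]
side comp [275 128   3  30  63] [0.54  0.286 0.035] [ 0.532  0.225 -0.006] [0.547 0.373 0.042]
side comp [268 135   1   9   9] [ 0.509  0.347 -0.002] [ 0.508  0.32  -0.005] [0.511 0.357 0.041]
side comp [261 139   4   6  19] [0.492 0.3   0.032] [0.488 0.286 0.02 ] [0.499 0.308 0.04 ]
side comp [261 146   7   9  41] [0.498 0.269 0.028] [ 0.491  0.261 -0.004] [0.512 0.278 0.043]
scene comp [192 234  44  25 266] [0.539 0.297 0.032] [0.526 0.221 0.009] [0.56  0.379 0.047]
scene comp [191 248  52  24 423] [0.473 0.301 0.032] [0.401 0.268 0.012] [0.513 0.41  0.048]
scene comp [199 269  46  24 204] [0.384 0.354 0.029] [0.375 0.274 0.01 ] [0.429 0.42  0.047]
scene comp [217 273  46  24 100] [ 0.369  0.3   -0.005] [ 0.363  0.22  -0.01 ] [0.375 0.386 0.003]
scene comp [194 287  18  21  55] [ 0.372  0.441 -0.   ] [ 0.361  0.407 -0.009] [0.426 0.469 0.012]
```

```bash
cat >> h.py <<'E'
C=C@T4(R.from_euler('ZYX',[0,3.4,-.9],degrees=True).as_matrix(),[0,.001,-.003])
E
python3 - <<'E'
from h import *
o=np.array([.4527,.0884,0])
movel(*sp(o+[0,0,.03],-84,0),.15)
r=movel(*sp(o+[0,0,-.006],-84,0),.03,threshold=2.5);print(r,current_ft_force(),scoop_now()[:3,3],current_t())
move_gripper(.07)
R0=R.from_euler('xyz',current_tcp_rot()).as_matrix()
movel(np.array(current_tool_pos())-.09*R0[:,2],None,.15)
p=current_tool_pos();
movel(np.array([p[0],.30,.22]),None,.25)
print(current_t())
s=snapshot('wrist');a=snapshot('side');cv2.imwrite('pics/w13.png',s['image'])
c=cloud(s);v=cv2.cvtColor(s['image'],cv2.COLOR_BGR2HSV)[...,2]
print('seen tray pts',region(c,(.388,.508),(.268,.415),(.0,.06)).sum())
m=(region(c,(.37,.52),(.25,.43),(.012,.06))&(v<110)).astype(np.uint8);nn,l,st,ce=cv2.connectedComponentsWithStats(m)
for i in range(1,nn):
    if st[i,4]>60: print('core?',st[i],np.nanmedian(c[l==i],0).round(3),np.nanmin(c[l==i],0).round(3),np.nanmax(c[l==i],0).round(3))
c=cloud(a);hsv=cv2.cvtColor(a['image'],cv2.COLOR_BGR2HSV)
q=c[region(c,(.38,.53),(.02,.17),(-.012,.05),(hsv[...,1]<30)&(hsv[...,2]>130))];print('bowl',cv2.minAreaRect(q[:,:2].astype(np.float32)),np.percentile(q[:,2],[5,50,95]))
E
```

```text
True [0.13650382 0.25514002 1.04742897] [ 0.45274794  0.08856176 -0.00258892] 38.9917
41.0167
seen tray pts 18366
core? [ 205  215   64   40 1318] [0.47  0.289 0.033] [0.437 0.274 0.016] [0.496 0.312 0.04 ]
core? [272 219  27  22 382] [0.42  0.284 0.033] [0.407 0.272 0.019] [0.434 0.294 0.041]
core? [ 188  221  131  149 1186] [0.407 0.414 0.027] [0.383 0.271 0.013] [0.501 0.419 0.039]
core? [272 243  26  14 179] [0.426 0.301 0.035] [0.407 0.295 0.028] [0.432 0.309 0.039]
core? [192 250   5  51  61] [0.504 0.336 0.028] [0.502 0.311 0.023] [0.505 0.36  0.043]
bowl ((0.452659547328949, 0.09715527296066284), (0.09577108174562454, 0.11540567874908447), 6.881859302520752) [-0.0028134   0.00115943  0.0307551 ]
```

Run:
```python
from h import *
s=snapshot('wrist');c=cloud(s);a=snapshot('side');ca=cloud(a)
for n,c in(('w',c),('side',ca)):
    H=np.full((16,13),-1,int)
    q=c[region(c,(.383,.513),(.26,.42),(-.02,.1))]
    for p in q:
        i=int((.42-p[1])/.01);j=int((p[0]-.383)/.01)
        H[i,j]=max(H[i,j],int(p[2]*1000))
    print(n);print('\n'.join(' '.join(f'{x:3d}' for x in r) for r in H))
```

```text
w
 46  46  46  45  45  46  46  46  45  46  46  46  46
 45  12  13  18  20  21  21  21  21  21  21  45  45
 45  12  12  16  20  21  21  21  21  21  22  45  46
 45  12  12  13  12  13  12  12  13  13  13  45  45
 45  12  12  12  12  12  13  12  13  12  13  45  44
 45  12  13  13  12  12  13  12  12  12  13  24  -1
 45  13  12  12  12  12  12  12  12  12  12  43  26
 47  12  13  12  13  13  12  12  12  13  12  45  45
 45  13  13  12  12  12  12  12  12  13  12  44  45
 46  12  12  12  12  12  12  12  12  12  12  44  46
 45  13  13  12  29  12  37  38  35  39  39  34  46
 46  13  37  40  38  31  39  40  37  40  40  34  46
 46  12  37  39  38  30  38  39  37  37  34  29  46
 45  12  38  40  40  38  40  39  37  40  40  32  46
 46  44  45  44  46  46  46  45  46  46  46  46  46
 46  46  46  46  46  46  45  46  45  45  45  45  44
side
 40  43  46  44  40  43  41  40  40  39  40  44  41
 44  34  43  38  35  39  39  47  20  33  34  16  44
 44  11  12  13  13  19  18  24  19  22  17  17  40
 45  12  13  12  12  10  21  13  11  11  13   9  40
 47  10  11  13  12  10  14  11  10  12  12   9  45
 47  12  14  15  11  12  12  13  13  11  14  11  41
 42  15  13  12  10   8  13  12   8  12  17  12  43
 41   9  11  10  19  10  11  11  11  12  11  12  45
 45  11   7  11  12   8  16  14  14  -1  -1  12  44
 46  13  -1  -1   8  10  -1  -1  12  -1  -1  13  43
 39  14  -1  -1  -1  12  -1  -1  29  -1  31  29  40
 44  -1  34  35  35  -1  36  39  33  38  40  27  46
 45  -1  29  39  38  -1  36  38  37  37  39  33  44
 45  -1  35  35  35  -1  -1  32  33  33  35  36  43
 41  34   0  39  40  38  40  39  39  37  40  39  43
 42  44  43  45  46  45  44  43  43  42  42  43  43
```

Run:
```python
from h import *
import pickle
s=snapshot('wrist');c=cloud(s);a=snapshot('side');a0=pickle.load(open('side.pkl','rb'))
H=[[[] for _ in range(26)] for _ in range(11)]
for p in c[region(c,(.383,.513),(.262,.317),(-.02,.1))]: H[int((.317-p[1])/.005)][int((p[0]-.383)/.005)].append(p[2]*1000)
print('\n'.join(' '.join(f'{np.median(x):2.0f}' if x else '--' for x in r) for r in H))
c0=cloud(a0);c1=cloud(a)
q=c0[region(c0,(.40,.50),(.395,.412),(0,.1))];print('initial strip z',np.percentile(q[:,2],[10,50,90]).round(3))
# desk changes side view: surfaces raised >8mm vs start, off scoop/tray
d=(c1[...,2]-c0[...,2]>.008)&region(c1,(.33,.62),(-.5,.5),(.005,.06))
nn,l,st,ce=cv2.connectedComponentsWithStats(cv2.morphologyEx(d.astype(np.uint8),cv2.MORPH_OPEN,np.ones((2,2))))
for i in range(1,nn):
    if st[i,4]>12: print('raised',st[i,4],np.nanmedian(c1[l==i],0).round(3))
```

```text
42 11 11 11 11 11 11 11 11 11 11 11 11 11 11 11 11 12 34 37 37 34 12 11 43 43
42 11 11 11 11 11 37 38 35 12 11 11 35 37 38 37 33 30 36 38 38 37 32 11 43 43
34 11 11 11 32 37 38 38 37 30 11 12 35 38 39 37 35 31 36 39 38 37 32 11 43 44
43 11 11 11 32 36 38 38 37 30 11 11 35 38 38 37 34 27 34 21 30 22 11 11 43 43
43 11 11 11 11 32 22 21 19 11 11 22 23 23 24 12 11 24 24 23 24 27 11 12 42 44
34 11 11 11 12 26 23 22 25 27 27 27 22 22 27 30 12 31 24 22 24 33 11 11 41 44
43 11 11 11 30 34 24 23 36 34 32 35 36 37 37 33 12 34 37 37 38 35 28 11 31 44
43 12 11 11 20 36 39 40 38 33 27 35 38 38 36 31 11 31 36 37 36 33 11 11 27 44
44 12 11 10 11 33 35 37 35 31 11 32 35 35 33 27 11 29 34 34 34 42 12 12 43 44
44 43 44 44 44 45 44 44 45 44 45 44 44 44 44 45 44 45 44 45 45 45 44 45 44 22
44 44 43 44 43  1  1  1  0  3  3 -0  0 -0  0 -0 -0 -0 -0  0  0 -0 -0  0  0  0
initial strip z [0.008 0.017 0.037]
raised 38 [0.426 0.294 0.033]
raised 85 [0.478 0.297 0.033]
```

```bash
python3 -c "
from h import *
print(current_t());print(hand_in())"
```

```text
41.3167
the job is handed in; nothing more can be done
None
```

I handed the job in at 41.3 s: depth readings show all six cores standing in the tray and the scoop flat and released about 0.25 m from it, but the hand-in gave no verdict, the first grip slipped (the scoop fell back onto the desk and was regripped), I checked only the spool and tape, early on, plus a late scan for stray cores, and I viewed 13 pictures instead of the 10 allowed.

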